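# Check-weigh a gift box on the two-pan balance

### The job

The gift box on the packing bench's two-pan balance should weigh 300 g. Stand the 200 g weight (blue) and the 100 g weight (red) upright in the empty pan, setting them down rather than dropping them, so that the beam comes to rest level.

Things in the scene. Friction and masses are not known exactly. Their poses are not given: they have to be found in the camera images.
- beam (a joint): Beam of a balance with a white base and two round brass pans 300 mm apart. In rad: 0 level, positive with the gift box's pan (robot's left) down; stops at +-0.17, starts at +0.17. Box 88 x 64 x 60 mm, 300 g. Pans stay horizontal; where a load stands in a pan does not matter. One of the two weights alone does not move it; with both the empty pan sinks 25 mm to level, settling in 1.5 s.
- empty_pan (a point): Centre of the floor (upper surface) of the empty round brass pan, on the robot's right of the balance. Flat floor 118 mm across; sloping rim 6 mm higher, 150 mm across. Floor about 142 mm above the table at the start, 117 mm with the beam level. z up, y horizontal along the beam towards the gift box. Both weights fit side by side, 30 mm either side of this point.
- weight_200: 200 g weight upright on the table: blue round body 34 mm wide, 25 mm tall; then a 4 mm neck and a round steel grip 18 mm wide, 18 mm tall (29 to 47 mm above the underside). Origin: centre of the underside, z up; any grasp yaw. Unwanted weights of the same shape stand near: green 500 g (48 mm wide, 55 mm tall), yellow 50 g (21 mm wide, 37 mm tall); 30 mm or more of free space between them.
- weight_100: 100 g weight upright on the table: red round body 27 mm wide, 20 mm tall; then a 4 mm neck and a round steel grip 15 mm wide, 18 mm tall (24 to 42 mm above the underside). Origin: centre of the underside, z up; any grasp yaw.

How it is judged (in metres and radians):
At the end, for the whole second after the job is handed in: The blue 200 g and the red 100 g weight stand upright (within 11 degrees), at rest and released, on the floor of the empty pan (centres within 65 mm of its centre), and the beam is at rest within 0.07 rad (4 degrees) of level (horizontal distance between each of weight_200, weight_100 and empty_pan below 0.065 m and z of weight_200 in the frame of empty_pan between -0.008 and 0.012 m and angle between each of weight_200, weight_100's own z axis and vertical below 0.2 rad and linear speed of each of weight_200, weight_100 below 0.03 m/s and z of weight_100 in the frame of empty_pan between -0.008 and 0.012 m and value of joint beam between -0.07 and 0.07 rad and velocity of joint beam between -0.05 and 0.05 rad/s); the robot touches nothing.
It fails at once if the 200 g or 100 g weight is dropped or thrown (unheld and faster than 0.75 m/s, a fall of about 3 cm) ((contact force between the fingers and weight_200 below 0.05 N and linear speed of weight_200 above 0.75 m/s) or (contact force between the fingers and weight_100 below 0.05 N and linear speed of weight_100 above 0.75 m/s)).
It also fails if it takes over 64 s, if anything falls off the work surface, if the arm or the gripper's body presses on something with over 40 N, if the wrist force passes 120 N, or if a joint passes its speed limit or range.

### The arm

A 6-joint arm with a two-finger parallel gripper is mounted at the origin on the work surface. World frame = base frame: x ahead of the robot, y to its left, z up, the work surface at z = 0. Lengths are in mm, angles in degrees, forces in N, time in s.
With the tool pointing down it reaches from about 300 to 850 mm from the base axis. Payload 4.2 kg.
Tool frame: the origin (TCP) lies midway between the tips of the shut fingers; the grasp point (between the pads) lies pinch_z behind it (pinch_z is the distance from the TCP to the grasp point, in mm); z points along the fingers, y is the line along which they close (so a half turn about z gives the same grasp; the last joint's range is limited). The gripper opens to 91 mm and grips with 3 to 60 N. Pads are 32 mm wide; open, the fingers measure 118 mm over their backs; the gripper's body (76 mm by 178 mm) begins 60 mm behind the grasp point.
Start: joints at [-64.687, 18.312, 89.639, -0, 72.044, -1.146], TCP at [256.203, -514.785, 213.976] pointing down, gripper open.
Joint ranges: [-177.97, 177.97], [-48.28, 115.42], [12.27, 149.76], [-77.06, 257.06], [2.81, 150.46], [-146.56, 146.56]. Speed limits (degrees/s): [147.25, 147.25, 180, 180, 180, 180].

### API

Orientations are given as [roll, pitch, yaw] about the fixed x, y, z axes, in that order (R = Rz(yaw) Ry(pitch) Rx(roll)).
In Python, from workcell import state, grab_frame, job_done, masks_of, landmark_of, pinch_z gives the robot as it stands. The module is installed in compiled form; this text tells all that it offers.
- The arm moves only by the tool move_arm, never from a script. Its argument "plan" is a list of rows, each an object of numbers: "x", "y", "z": the shift along the tool's x, y, z in mm; "rx", "ry", "rz": the turn, a rotation vector about the tool's x, y, z in rad. A call has 1 to 10 rows; each row shifts and turns the commanded pose from where the row before left it, along the tool's axes as they then stand; what a row does not reach is not made up. A row lasts 1/10 s, in which the tool goes at most 50 mm and 8.59 degrees, less where a joint would pass 70% of its speed; a pose out of reach is approached as far as the arm can. A call is refused whole if a number of a shift passes 50 or a number of a turn 0.15, either way. A call with a gripper value outside its range is refused whole. "grip" is the opening, from 0 (shut) to 1 (fully open), set as the call begins (left out, the last holds). The fingers move at their own pace and stop on an object; "squeeze" is the grip in N (left out, the last holds). Time passes only in rows, so rows that do not move let the fingers close. It gives the time, the measured TCP pose, the force, the opening and the grip force at its end, in the units of the state.
- state(): the state, without advancing time (a new reading comes with each control period).
- grab_frame(name): name is "scene" or "top" or "wrist"; returns a dict with "img" (420x560x3 uint8, red, green, blue), "z_map" (420x560 float32, mm along the optical axis (not along the pixel's ray), 0 where there is no reading), "fx", "fy", "cx", "cy" (pixels), "rvec" (rotation vector, rad) and "tvec" (3), from world to camera coordinates, as OpenCV has them. Camera axes: x right, y down, z forward; pixel columns grow to the right and rows downward; lengths in mm; the calibration is good to about 2 mm. The wrist camera is an equidistant fisheye: a pixel r from the principal point sees the ray r / f radians off the axis. A picture is of the moment at which its call begins.
- job_done(): hands the job in; it is judged then, once.
Trained networks look in the newest picture that a camera, given by its name, has taken for a name from the list of things; names that differ only in an ending like _2 or _b are one class to them, and where a whole thing is asked for, a point or a joint stands for the part that bears it (a point fixed in the world has none). Each returns a list of dicts, best first, with "p" (0 to 1); they miss things now and then, are a little off and sometimes report something else, mostly with a low value. They report only what shows in the picture. A call takes as long as a camera call.
- masks_of(camera, label): "pixels" (420x560 bool, what is visible of it) and "box" ([centre column, centre row, width, height] in pixels, round what is visible of it).
- landmark_of(camera, label): "point" ([column, row] in pixels: a listed point, or the origin of a listed thing).
The state is a dict: "time_s": time; "qpos": joint angles; "qvel": joint speeds; "effort": joint torques, N m; "ee_pos": TCP position; "ee_rot": TCP orientation; "force": force on the tool from outside, world axes, zero at the start; "torque": the same for the moment, N m; "gripper_width": finger opening in mm; "gripper_force": force on a finger pad.
Only numpy, scipy, OpenCV 4.12 (cv2) and the standard library are available. Lean on these libraries where they do the work, as an engineer would, in place of code of your own. Each camera call takes 0.05 s, during which the arm holds its last target. There are 200 camera calls.

## Working session

There is one attempt and no reset: what is moved stays moved. The work goes in short steps, Python scripts to look and compute and a tool call to move; the robot and the scene stay as the last step left them, time stands still between calls to the robot, and variables do not carry over. Pictures are saved under pics/ and viewed, at most 10 in all, crops included, and the job is handed in when it is done.

Besides the shell and the picture viewer there is one more tool, called after "Call:" as name([rows], argument=value, ...), one row to a line, values as JSON. move_arm: Moves the arm, as the interface text tells. Its arguments: {"type":"object","properties":{"plan":{"type":"array","items":{"type":"object","properties":{"x":{"type":"number"},"y":{"type":"number"},"z":{"type":"number"},"rx":{"type":"number"},"ry":{"type":"number"},"rz":{"type":"number"}}}},"grip":{"type":"number"},"squeeze":{"type":"number"}},"required":["plan"]}

```bash
mkdir -p pics
cat > h.py <<'E'
import numpy as np, cv2
from workcell import state, grab_frame, job_done, masks_of, landmark_of, pinch_z
def world(f,u,v,z):
    R=cv2.Rodrigues(np.array(f["rvec"],float))[0]
    p=np.array([(u-f["cx"])/f["fx"]*z,(v-f["cy"])/f["fy"]*z,z])
    return R.T@(p-np.array(f["tvec"],float).ravel())
def cloud(f):
    v,u=np.mgrid[0:420,0:560]; z=f["z_map"]
    P=np.stack([(u-f["cx"])/f["fx"]*z,(v-f["cy"])/f["fy"]*z,z],-1)
    R=cv2.Rodrigues(np.array(f["rvec"],float))[0]
    return (P-np.array(f["tvec"],float).ravel())@R
E
cat > a.py <<'E'
from h import *
s=state(); print({k:np.round(v,3) for k,v in s.items()}); print(pinch_z if not callable(pinch_z) else pinch_z())
ims=[]
for c in ("top","scene"):
    f=grab_frame(c); ims.append(f["img"]); C=cloud(f)
    for n in ("weight_200","weight_100","empty_pan","beam"):
        for m in masks_of(c,n)[:2]:
            q=C[m["pixels"]&(f["z_map"]>0)]
            print(c,n,round(m["p"],2),np.round(m["box"]),len(q),"med",np.round(np.median(q,0)),"min",np.round(np.percentile(q,2,0)),"max",np.round(np.percentile(q,98,0)))
        for l in landmark_of(c,n)[:1]: print("  lm",round(l["p"],2),np.round(l["point"],1))
cv2.imwrite("pics/a.png",cv2.resize(cv2.cvtColor(np.vstack(ims),cv2.COLOR_RGB2BGR),(400,600)))
cv2.imwrite("pics/top.png",cv2.cvtColor(ims[0],cv2.COLOR_RGB2BGR))
cv2.imwrite("pics/scene.png",cv2.cvtColor(ims[1],cv2.COLOR_RGB2BGR))
E
python3 a.py
```

```text
{'time_s': np.float64(0.0), 'qpos': array([-64.684,  18.351,  89.705,  -0.   ,  72.043,  -1.146]), 'qvel': array([-0.03 ,  0.013,  0.019,  0.07 ,  0.001,  0.097]), 'effort': array([ 4.0000e-03, -4.1245e+01, -2.3197e+01,  7.3000e-02,  4.6000e-02,
       -0.0000e+00]), 'ee_pos': array([ 256.012, -514.311,  213.129]), 'ee_rot': array([-1.7990e+02, -2.0000e-03,  2.6463e+01]), 'force': array([ 0.536, -0.659,  0.388]), 'torque': array([-0.034, -0.032, -0.033]), 'gripper_force': np.float64(0.0), 'gripper_width': np.float64(91.22)}
18.8
top weight_200 0.73 [416. 213.  20.  20.] 305 med [ 565. -360.   24.] min [ 553. -380.   -1.] max [ 585. -349.   49.]
top weight_200 0.63 [418. 287.  18.  23.] 216 med [ 427. -362.   20.] min [ 415. -379.   -3.] max [ 442. -353.   44.]
  lm 0.54 [414. 286.]
top weight_100 0.73 [416. 213.  20.  20.] 305 med [ 565. -360.   24.] min [ 553. -380.   -1.] max [ 585. -349.   49.]
top weight_100 0.63 [418. 287.  18.  23.] 216 med [ 427. -362.   20.] min [ 415. -379.   -3.] max [ 442. -353.   44.]
  lm 0.54 [414. 286.]
  lm 0.63 [185.3 204.8]
top beam 0.7 [115. 196. 229. 115.] 8672 med [550.  97. 141.] min [473.   4.  79.] max [656. 392. 148.]
top beam 0.26 [184. 207.  90.  88.] 5903 med [538.  68. 142.] min [471.   1. 138.] max [606. 134. 148.]Traceback (most recent call last):
  File "a.py", line 10, in <module>
    for l in landmark_of(c,n)[:1]: print("  lm",round(l["p"],2),np.round(l["point"],1))
             ~~~~~~~~~~~^^^^^
ValueError: it knows: empty_pan, weight
```

```bash
sed -i 's/        for l in landmark/        if n!="beam":\n         for l in landmark/' a.py; python3 a.py | grep scene -A1
```

```text
scene weight_200 0.62 [147. 352.  21.  30.] 570 med [ 577. -369.   25.] min [ 558. -383.    2.] max [ 586. -353.   48.]
scene weight_200 0.58 [106. 300.  18.  27.] 342 med [ 434. -369.   19.] min [ 415. -380.   -0.] max [ 442. -353.   43.]
  lm 0.93 [149.8 358.5]
scene weight_100 0.62 [147. 352.  21.  30.] 570 med [ 577. -369.   25.] min [ 558. -383.    2.] max [ 586. -353.   48.]
scene weight_100 0.58 [106. 300.  18.  27.] 342 med [ 434. -369.   19.] min [ 415. -380.   -0.] max [ 442. -353.   43.]
  lm 0.93 [149.8 358.5]
scene empty_pan 0.8 [318. 172.  77.  41.] 2305 med [536.  69. 142.] min [468.   3. 141.] max [601. 135. 148.]
  lm 0.7 [316.3 169.1]
scene beam 0.64 [363. 164. 164.  56.] 3080 med [552.  90. 142.] min [470.   5.  68.] max [650. 405. 148.]
```

View pics/top.png

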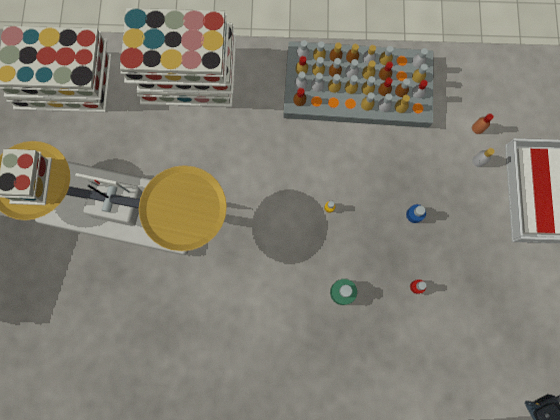

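View pics/scene.png

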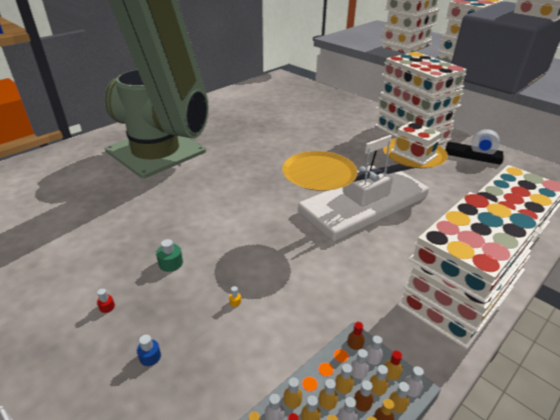

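The top view shows blue at (416,213), red (418,287), green (344,292), yellow (330,207), and the empty pan centred near (183,208); the scene view agrees. Now I'll take precise centres, the beam direction and the mast height.

```bash
cat > b.py <<'E'
from h import *
for c in ("top","scene"):
    f=grab_frame(c); C=cloud(f)
    for m in masks_of(c,"weight_200"):
        k=m["pixels"]&(f["z_map"]>0); q=C[k]
        if len(q)<50: continue
        col=np.median(f["img"][k],0); zt=np.percentile(q[:,2],95); t=q[q[:,2]>zt-4]
        print(c,round(m["p"],2),np.round(m["box"]),col,"ztop",round(zt,1),"top mid",np.round((t.min(0)+t.max(0))/2,1),np.round(np.ptp(t,axis=0),1),"all mid",np.round((q.min(0)+q.max(0))/2,1))
    for m in masks_of(c,"empty_pan")[:1]:
        q=C[m["pixels"]&(f["z_map"]>0)]; q=q[(abs(q[:,2]-143)<9)]
        (x,y),r=cv2.minEnclosingCircle(q[:,:2].astype(np.float32)); fl=q[np.hypot(q[:,0]-x,q[:,1]-y)<50]
        print(c,"pan",x,y,r,"floor z",np.median(fl[:,2]))
    for m in landmark_of(c,"empty_pan")[:1]:
        u,v=np.array(m["point"]); print("lm",np.round(world(f,u,v,f["z_map"][int(v),int(u)])))
    a=C[(f["z_map"]>0)&(C[...,2]>152)&(abs(C[...,0]-580)<110)&(C[...,1]>-60)&(C[...,1]<290)]
    if len(a): print(c,"high",len(a),a.min(0),a.max(0))
    for m in masks_of(c,"beam")[:1]:
        q=C[m["pixels"]&(f["z_map"]>0)]; q=q[q[:,1]>320]
        if len(q): print("far pan",q.min(0),q.max(0))
E
python3 b.py
```

```text
top 0.76 [418. 288.  20.  18.] [139.   60.5  53.5] ztop 42.5 top mid [ 428.3 -364.9   41.9] [13.1 13.4  6.7] all mid [ 428.7 -364.8   21. ]
top 0.54 [417. 214.  18.  24.] [ 40.  79. 125.] ztop 47.2 top mid [ 569.3 -364.6   47.5] [17.2 16.9  8.4] all mid [ 570.1 -365.3   26.9]
top pan 537.754638671875 67.11609649658203 74.72506713867188 floor z 141.39205931478008
lm [537.  67. 142.]
top high 230 [564.08013081 174.89105791 152.53611233] [583.34991244 244.2815634  179.0577213 ]
far pan [517.18290475 320.04583638  -4.23249261] [690.81370106 417.85091143 100.28220597]
scene 0.89 [149. 352.  24.  28.] [ 33.  73. 112.] ztop 47.4 top mid [ 569.5 -366.2   46.4] [18.1 16.3  5.5] all mid [ 555.1 -364.    24.1]
scene 0.58 [103. 302.  19.  20.] [120.  43.  40.] ztop 42.1 top mid [ 428.5 -367.3   41. ] [15.2 13.6  5. ] all mid [ 416.1 -365.6   21. ]
scene pan 537.328857421875 66.14454650878906 74.86921691894531 floor z 142.072307463478
lm [525.  69. 142.]
scene high 257 [566.46420062 172.73234697 152.44920993] [585.73642206 243.53249572 177.4157428 ]
far pan [389.15817177 320.0013895   -2.99598755] [664.65260922 434.01953407  98.87049294]
```

Call:
move_arm([
  {"rz": -0.141},
  {"rz": -0.141},
  {"rz": -0.141},
  {"rz": -0.141},
  {"rz": -0.141},
  {"rz": -0.141},
  {},
  {},
  {},
], grip=1)

```text
schema error: expected keys x, y, z, rx, ry, rz
```

```bash
cat > d.py <<'E'
from h import *
from scipy.spatial.transform import Rotation as R
import sys
t=np.array(list(map(float,sys.argv[1:4]))); s=state()
r=R.from_euler("xyz",s["ee_rot"],degrees=True)
print(round(s["time_s"],2),"pos",np.round(s["ee_pos"],1),"rot",np.round(s["ee_rot"],2),"w",np.round(s["gripper_width"],1),"shift in tool",np.round(r.inv().apply(t-s["ee_pos"]),1))
E
python3 d.py 569.4 -365.5 214
```

```text
1.7 pos [ 256.2 -514.8  214. ] rot [180.     0.    26.46] w 91.5 shift in tool [346.9   5.9  -0. ]
```

Call:
move_arm([
  {"x": 0, "y": 0, "z": 0, "rx": 0, "ry": 0, "rz": -0.141},
  {"x": 0, "y": 0, "z": 0, "rx": 0, "ry": 0, "rz": -0.141},
  {"x": 0, "y": 0, "z": 0, "rx": 0, "ry": 0, "rz": -0.141},
  {"x": 0, "y": 0, "z": 0, "rx": 0, "ry": 0, "rz": -0.141},
  {"x": 0, "y": 0, "z": 0, "rx": 0, "ry": 0, "rz": -0.141},
  {"x": 0, "y": 0, "z": 0, "rx": 0, "ry": 0, "rz": -0.141},
  {"x": 0, "y": 0, "z": 0, "rx": 0, "ry": 0, "rz": 0},
  {"x": 0, "y": 0, "z": 0, "rx": 0, "ry": 0, "rz": 0},
], grip=1)

```text
time_s: 2.5
ee_pos: [256.2, -514.8, 214.0]
ee_rot: [180.0, 0.0, 74.8]
force: [-0.6, -0.1, -0.0]
gripper_width: 91.1
gripper_force: 0.0
```

```bash
python3 d.py 569.4 -365.5 128
```

```text
2.5 pos [ 256.2 -514.8  214. ] rot [179.99   0.    74.76] w 91.1 shift in tool [226.3 262.9  86. ]
```

Call:
move_arm([
  {"x": 20, "y": 23, "z": 8, "rx": 0, "ry": 0, "rz": 0},
  {"x": 29, "y": 34, "z": 10, "rx": 0, "ry": 0, "rz": 0},
  {"x": 29, "y": 34, "z": 10, "rx": 0, "ry": 0, "rz": 0},
  {"x": 29, "y": 34, "z": 10, "rx": 0, "ry": 0, "rz": 0},
  {"x": 29, "y": 34, "z": 10, "rx": 0, "ry": 0, "rz": 0},
  {"x": 29, "y": 34, "z": 10, "rx": 0, "ry": 0, "rz": 0},
  {"x": 29, "y": 34, "z": 10, "rx": 0, "ry": 0, "rz": 0},
  {"x": 20, "y": 23, "z": 10, "rx": 0, "ry": 0, "rz": 0},
  {"x": 12, "y": 13, "z": 8, "rx": 0, "ry": 0, "rz": 0},
  {"x": 0, "y": 0, "z": 0, "rx": 0, "ry": 0, "rz": 0},
])

```text
time_s: 3.5
ee_pos: [569.8, -363.4, 126.2]
ee_rot: [-179.9, -0.1, 75.0]
force: [-0.8, 0.1, -0.2]
gripper_width: 91.1
gripper_force: 0.0
```

```bash
python3 d.py 569.4 -365.5 28.5
python3 - <<'E'
from h import *
f=grab_frame("wrist"); cv2.imwrite("pics/w1.png",cv2.cvtColor(f["img"],cv2.COLOR_RGB2BGR))
E
```

```text
3.5 pos [ 569.8 -363.4  126.2] rot [-1.7986e+02 -5.0000e-02  7.5000e+01] w 91.1 shift in tool [-2.2  0.4 97.7]
```

View pics/w1.png

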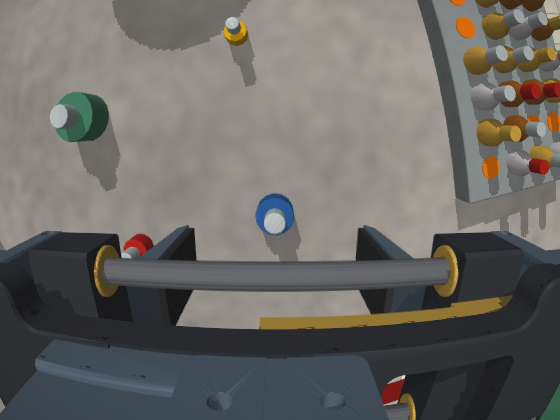

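The blue weight is at (275,215), midway between the fingers (about x = 277). I'll descend onto its grip.

Call:
move_arm([
  {"x": -2, "y": 0, "z": 10, "rx": 0, "ry": 0, "rz": 0},
  {"x": 0, "y": 0, "z": 20, "rx": 0, "ry": 0, "rz": 0},
  {"x": 0, "y": 0, "z": 20, "rx": 0, "ry": 0, "rz": 0},
  {"x": 0, "y": 0, "z": 20, "rx": 0, "ry": 0, "rz": 0},
  {"x": 0, "y": 0, "z": 14, "rx": 0, "ry": 0, "rz": 0},
  {"x": 0, "y": 0, "z": 8, "rx": 0, "ry": 0, "rz": 0},
  {"x": 0, "y": 0, "z": 4, "rx": 0, "ry": 0, "rz": 0},
  {"x": 0, "y": 0, "z": 0, "rx": 0, "ry": 0, "rz": 0},
  {"x": 0, "y": 0, "z": 0, "rx": 0, "ry": 0, "rz": 0},
])

```text
time_s: 4.45
ee_pos: [568.8, -367.3, 32.8]
ee_rot: [179.9, 0.0, 74.9]
force: [-0.7, 0.6, -0.3]
gripper_width: 91.5
gripper_force: 0.0
```

```bash
python3 d.py 569.4 -365.5 28.5
```

```text
4.45 pos [ 568.8 -367.3   32.8] rot [1.7991e+02 3.0000e-02 7.4930e+01] w 91.5 shift in tool [1.9 0.1 4.3]
```

Call:
move_arm([
  {"x": 1.5, "y": 0, "z": 4, "rx": 0, "ry": 0, "rz": 0},
  {"x": 0, "y": 0, "z": 0, "rx": 0, "ry": 0, "rz": 0},
  {"x": 0, "y": 0, "z": 0, "rx": 0, "ry": 0, "rz": 0},
])

```text
time_s: 4.75
ee_pos: [568.9, -365.3, 28.1]
ee_rot: [180.0, 0.0, 74.9]
force: [-0.1, 0.6, 0.9]
gripper_width: 91.1
gripper_force: 0.0
```

Call:
move_arm([
  {"x": 0, "y": 0, "z": 0, "rx": 0, "ry": 0, "rz": 0},
  {"x": 0, "y": 0, "z": 0, "rx": 0, "ry": 0, "rz": 0},
  {"x": 0, "y": 0, "z": 0, "rx": 0, "ry": 0, "rz": 0},
  {"x": 0, "y": 0, "z": 0, "rx": 0, "ry": 0, "rz": 0},
  {"x": 0, "y": 0, "z": 0, "rx": 0, "ry": 0, "rz": 0},
  {"x": 0, "y": 0, "z": 0, "rx": 0, "ry": 0, "rz": 0},
  {"x": 0, "y": 0, "z": 0, "rx": 0, "ry": 0, "rz": 0},
  {"x": 0, "y": 0, "z": 0, "rx": 0, "ry": 0, "rz": 0},
  {"x": 0, "y": 0, "z": 0, "rx": 0, "ry": 0, "rz": 0},
  {"x": 0, "y": 0, "z": 0, "rx": 0, "ry": 0, "rz": 0},
], grip=0, squeeze=25)

```text
time_s: 5.75
ee_pos: [568.6, -365.4, 27.9]
ee_rot: [-180.0, 0.0, 74.9]
force: [-0.3, -0.2, 0.2]
gripper_width: 16.9
gripper_force: 25.0
```

```bash
python3 d.py 569.4 -365.5 28.5
```

```text
5.75 pos [ 568.6 -365.4   27.9] rot [-179.98    0.     74.93] w 16.9 shift in tool [ 0.1  0.8 -0.6]
```

Call:
move_arm([
  {"x": 0, "y": 0, "z": -10, "rx": 0, "ry": 0, "rz": 0},
  {"x": 0, "y": 0, "z": -20, "rx": 0, "ry": 0, "rz": 0},
  {"x": 0, "y": 0, "z": -30, "rx": 0, "ry": 0, "rz": 0},
  {"x": 0, "y": 0, "z": -35, "rx": 0, "ry": 0, "rz": 0},
  {"x": 0, "y": 0, "z": -35, "rx": 0, "ry": 0, "rz": 0},
  {"x": 0, "y": 0, "z": -30, "rx": 0, "ry": 0, "rz": 0},
  {"x": 0, "y": 0, "z": -25, "rx": 0, "ry": 0, "rz": 0},
  {"x": 0, "y": 0, "z": -15, "rx": 0, "ry": 0, "rz": 0},
  {"x": 0, "y": 0, "z": 0, "rx": 0, "ry": 0, "rz": 0},
  {"x": 0, "y": 0, "z": 0, "rx": 0, "ry": 0, "rz": 0},
])

```text
time_s: 6.75
ee_pos: [568.4, -365.2, 227.7]
ee_rot: [-180.0, -0.0, 74.9]
force: [0.7, 0.0, -2.3]
gripper_width: 16.9
gripper_force: 25.0
```

```bash
python3 d.py 545 96 228
```

```text
6.75 pos [ 568.4 -365.2  227.7] rot [-1.7997e+02 -1.0000e-02  7.4930e+01] w 16.9 shift in tool [ 4.392e+02 -1.425e+02 -2.000e-01]
```

Call:
move_arm([
  {"x": 10, "y": -3, "z": 0, "rx": 0, "ry": 0, "rz": 0},
  {"x": 20, "y": -6, "z": 0, "rx": 0, "ry": 0, "rz": 0},
  {"x": 28, "y": -9, "z": 0, "rx": 0, "ry": 0, "rz": 0},
  {"x": 30, "y": -10, "z": 0, "rx": 0, "ry": 0, "rz": 0},
  {"x": 30, "y": -10, "z": 0, "rx": 0, "ry": 0, "rz": 0},
  {"x": 30, "y": -10, "z": 0, "rx": 0, "ry": 0, "rz": 0},
  {"x": 30, "y": -10, "z": 0, "rx": 0, "ry": 0, "rz": 0},
  {"x": 30, "y": -10, "z": 0, "rx": 0, "ry": 0, "rz": 0},
  {"x": 30, "y": -10, "z": 0, "rx": 0, "ry": 0, "rz": 0},
  {"x": 30, "y": -10, "z": 0, "rx": 0, "ry": 0, "rz": 0},
])

```text
time_s: 7.75
ee_pos: [552.2, -81.7, 226.6]
ee_rot: [-179.8, -0.0, 74.9]
force: [-0.1, 0.3, -1.5]
gripper_width: 17.0
gripper_force: 25.0
```

Call:
move_arm([
  {"x": 30, "y": -10, "z": 0, "rx": 0, "ry": 0, "rz": 0},
  {"x": 30, "y": -10, "z": 0, "rx": 0, "ry": 0, "rz": 0},
  {"x": 30, "y": -10, "z": 0, "rx": 0, "ry": 0, "rz": 0},
  {"x": 28, "y": -9, "z": 0, "rx": 0, "ry": 0, "rz": 0},
  {"x": 22, "y": -7, "z": 0, "rx": 0, "ry": 0, "rz": 0},
  {"x": 16, "y": -5, "z": 0, "rx": 0, "ry": 0, "rz": 0},
  {"x": 10, "y": -2, "z": 0, "rx": 0, "ry": 0, "rz": 0},
  {"x": 5, "y": -1, "z": 0, "rx": 0, "ry": 0, "rz": 0},
  {"x": 0, "y": 0, "z": 0, "rx": 0, "ry": 0, "rz": 0},
  {"x": 0, "y": 0, "z": 0, "rx": 0, "ry": 0, "rz": 0},
])

```text
time_s: 8.75
ee_pos: [545.7, 94.8, 227.7]
ee_rot: [-180.0, 0.0, 74.9]
force: [0.2, -0.1, -2.1]
gripper_width: 17.3
gripper_force: 25.0
```

```bash
python3 d.py 545 96 170
```

```text
8.75 pos [545.7  94.8 227.7] rot [-1.7998e+02  4.0000e-02  7.4900e+01] w 17.3 shift in tool [ 1.  -0.9 57.7]
```

Call:
move_arm([
  {"x": 1, "y": -1, "z": 8, "rx": 0, "ry": 0, "rz": 0},
  {"x": 0, "y": 0, "z": 12, "rx": 0, "ry": 0, "rz": 0},
  {"x": 0, "y": 0, "z": 12, "rx": 0, "ry": 0, "rz": 0},
  {"x": 0, "y": 0, "z": 10, "rx": 0, "ry": 0, "rz": 0},
  {"x": 0, "y": 0, "z": 7, "rx": 0, "ry": 0, "rz": 0},
  {"x": 0, "y": 0, "z": 4, "rx": 0, "ry": 0, "rz": 0},
  {"x": 0, "y": 0, "z": 1.5, "rx": 0, "ry": 0, "rz": 0},
  {"x": 0, "y": 0, "z": 0, "rx": 0, "ry": 0, "rz": 0},
  {"x": 0, "y": 0, "z": 0, "rx": 0, "ry": 0, "rz": 0},
  {"x": 0, "y": 0, "z": 0, "rx": 0, "ry": 0, "rz": 0},
])

```text
time_s: 9.75
ee_pos: [545.4, 96.7, 173.9]
ee_rot: [179.9, -0.0, 74.9]
force: [-0.0, -0.5, -2.2]
gripper_width: 16.7
gripper_force: 25.0
```

```bash
python3 d.py 545 96 170
python3 - <<'E'
from h import *
f=grab_frame("scene"); cv2.imwrite("pics/s2.png",cv2.resize(cv2.cvtColor(f["img"][80:260,220:470],cv2.COLOR_RGB2BGR),None,fx=3,fy=3))
print(state()["force"])
E
```

```text
9.75 pos [545.4  96.7 173.9] rot [ 1.7994e+02 -2.0000e-02  7.4930e+01] w 16.7 shift in tool [-0.8 -0.2  3.9]
[-0.65406465 -0.13942283 -1.60730157]
```

View pics/s2.png

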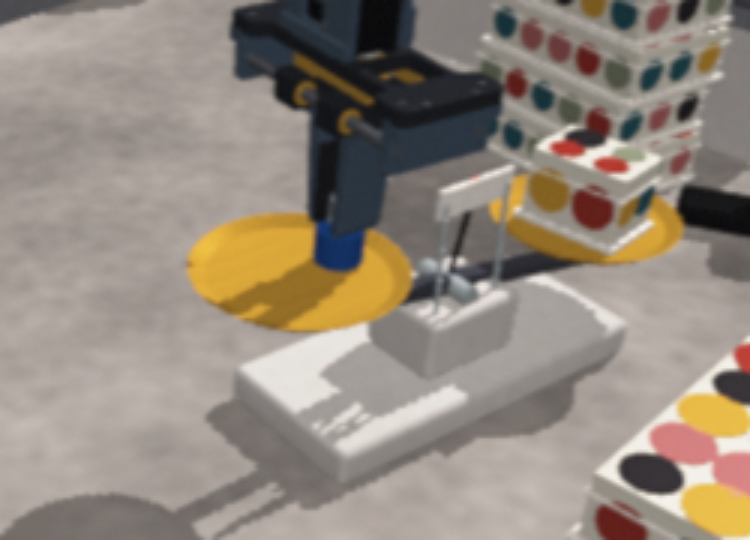

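The blue weight hangs upright just above the pan floor, on the mast side of the pan. I'll lower it the last 3–4 mm.

Call:
move_arm([
  {"x": 0, "y": 0, "z": 1.5, "rx": 0, "ry": 0, "rz": 0},
  {"x": 0, "y": 0, "z": 1, "rx": 0, "ry": 0, "rz": 0},
  {"x": 0, "y": 0, "z": 0.5, "rx": 0, "ry": 0, "rz": 0},
  {"x": 0, "y": 0, "z": 0, "rx": 0, "ry": 0, "rz": 0},
  {"x": 0, "y": 0, "z": 0, "rx": 0, "ry": 0, "rz": 0},
])

```text
time_s: 10.3
ee_pos: [545.1, 96.6, 170.4]
ee_rot: [180.0, 0.0, 74.9]
force: [0.2, -0.0, -1.9]
gripper_width: 17.1
gripper_force: 25.0
```

Call:
move_arm([
  {"x": 0, "y": 0, "z": 0.5, "rx": 0, "ry": 0, "rz": 0},
  {"x": 0, "y": 0, "z": 0, "rx": 0, "ry": 0, "rz": 0},
  {"x": 0, "y": 0, "z": 0, "rx": 0, "ry": 0, "rz": 0},
  {"x": 0, "y": 0, "z": 0, "rx": 0, "ry": 0, "rz": 0},
])

```text
time_s: 10.7
ee_pos: [545.1, 96.6, 170.2]
ee_rot: [180.0, -0.0, 74.9]
force: [-0.4, 0.8, 0.9]
gripper_width: 17.2
gripper_force: 25.0
```

Contact: the force went from -1.9 to +0.9 N. Release, then retreat upward.

Call:
move_arm([
  {"x": 0, "y": 0, "z": 0, "rx": 0, "ry": 0, "rz": 0},
  {"x": 0, "y": 0, "z": 0, "rx": 0, "ry": 0, "rz": 0},
  {"x": 0, "y": 0, "z": 0, "rx": 0, "ry": 0, "rz": 0},
  {"x": 0, "y": 0, "z": 0, "rx": 0, "ry": 0, "rz": 0},
  {"x": 0, "y": 0, "z": 0, "rx": 0, "ry": 0, "rz": 0},
  {"x": 0, "y": 0, "z": 0, "rx": 0, "ry": 0, "rz": 0},
], grip=0.6)

```text
time_s: 11.3
ee_pos: [545.1, 96.6, 170.0]
ee_rot: [180.0, 0.0, 74.9]
force: [-0.1, -0.9, -0.1]
gripper_width: 54.6
gripper_force: 0.0
```

Call:
move_arm([
  {"x": 0, "y": 0, "z": -5, "rx": 0, "ry": 0, "rz": 0},
  {"x": 0, "y": 0, "z": -15, "rx": 0, "ry": 0, "rz": 0},
  {"x": 0, "y": 0, "z": -25, "rx": 0, "ry": 0, "rz": 0},
  {"x": 0, "y": 0, "z": -20, "rx": 0, "ry": 0, "rz": 0},
  {"x": 0, "y": 0, "z": -5, "rx": 0, "ry": 0, "rz": 0},
  {"x": 0, "y": 0, "z": 0, "rx": 0, "ry": 0, "rz": 0},
])

```text
time_s: 11.9
ee_pos: [545.4, 96.7, 240.6]
ee_rot: [179.9, -0.0, 74.9]
force: [-0.0, -0.9, 0.4]
gripper_width: 54.9
gripper_force: 0.0
```

```bash
python3 d.py 428.4 -366 90
python3 - <<'E'
from h import *
f=grab_frame("scene"); C=cloud(f)
I=f["img"].astype(int); k=(I[...,2]>I[...,0]+40)&(C[...,1]>0)&(C[...,1]<140)&(abs(C[...,0]-540)<80)&(f["z_map"]>0)&(C[...,2]<200)
q=C[k]; print("blue",len(q),np.median(q,0),q.min(0),q.max(0))
E
```

```text
11.9 pos [545.4  96.7 240.6] rot [ 1.799e+02 -4.000e-02  7.493e+01] w 54.9 shift in tool [-477.3    7.   150.3]
blue 196 [553.92686697  85.12463598 161.55069612] [531.91991548  76.13049139 144.3031067 ] [563.9594681  110.8507469  173.81971685]
```

Call:
move_arm([
  {"x": -10, "y": 0, "z": 0, "rx": 0, "ry": 0, "rz": 0},
  {"x": -20, "y": 0, "z": 0, "rx": 0, "ry": 0, "rz": 0},
  {"x": -30, "y": 1, "z": 0, "rx": 0, "ry": 0, "rz": 0},
  {"x": -30, "y": 1, "z": 0, "rx": 0, "ry": 0, "rz": 0},
  {"x": -30, "y": 1, "z": 0, "rx": 0, "ry": 0, "rz": 0},
  {"x": -30, "y": 1, "z": 0, "rx": 0, "ry": 0, "rz": 0},
  {"x": -30, "y": 1, "z": 0, "rx": 0, "ry": 0, "rz": 0},
  {"x": -30, "y": 1, "z": 0, "rx": 0, "ry": 0, "rz": 0},
  {"x": -30, "y": 1, "z": 0, "rx": 0, "ry": 0, "rz": 0},
  {"x": -30, "y": 0, "z": 0, "rx": 0, "ry": 0, "rz": 0},
], grip=1)

```text
time_s: 12.95
ee_pos: [480.2, -167.4, 238.8]
ee_rot: [-179.9, 0.0, 74.9]
force: [-0.0, -0.4, 0.7]
gripper_width: 91.4
gripper_force: 0.0
```

Call:
move_arm([
  {"x": -30, "y": 0, "z": 0, "rx": 0, "ry": 0, "rz": 0},
  {"x": -30, "y": 0, "z": 0, "rx": 0, "ry": 0, "rz": 0},
  {"x": -30, "y": 0, "z": 0, "rx": 0, "ry": 0, "rz": 0},
  {"x": -30, "y": 0, "z": 10, "rx": 0, "ry": 0, "rz": 0},
  {"x": -28, "y": 0, "z": 25, "rx": 0, "ry": 0, "rz": 0},
  {"x": -22, "y": 0, "z": 35, "rx": 0, "ry": 0, "rz": 0},
  {"x": -18, "y": 0, "z": 35, "rx": 0, "ry": 0, "rz": 0},
  {"x": -12, "y": 0, "z": 25, "rx": 0, "ry": 0, "rz": 0},
  {"x": -7, "y": 0, "z": 15, "rx": 0, "ry": 0, "rz": 0},
  {"x": 0, "y": 0, "z": 5, "rx": 0, "ry": 0, "rz": 0},
])

```text
time_s: 13.95
ee_pos: [425.5, -365.6, 87.0]
ee_rot: [-179.7, -0.1, 74.8]
force: [-0.2, -0.1, -0.2]
gripper_width: 91.1
gripper_force: 0.0
```

```bash
python3 - <<'E'
from h import *
f=grab_frame("wrist"); cv2.imwrite("pics/w2.png",cv2.cvtColor(f["img"],cv2.COLOR_RGB2BGR))
E
python3 d.py 428.4 -366 23.3
```

```text
14.0 pos [ 426.  -365.2   87.5] rot [-1.7974e+02 -1.3000e-01  7.4870e+01] w 91.2 shift in tool [-0.3  2.8 64.2]
```

View pics/w2.png

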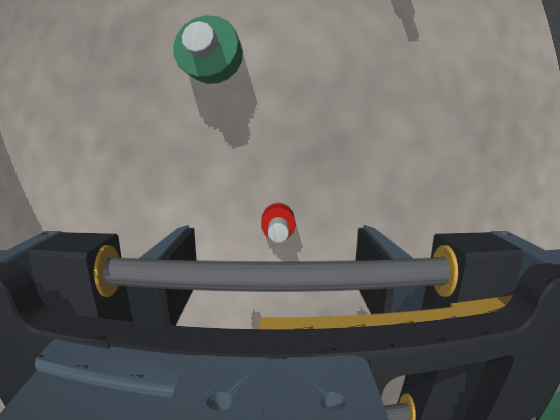

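The red weight is at (279,228), midway between the fingers; the green one, at (208,50), is well clear.

Call:
move_arm([
  {"x": 0, "y": 1.5, "z": 10, "rx": 0, "ry": 0, "rz": 0},
  {"x": 0, "y": 0, "z": 18, "rx": 0, "ry": 0, "rz": 0},
  {"x": 0, "y": 0, "z": 16, "rx": 0, "ry": 0, "rz": 0},
  {"x": 0, "y": 0, "z": 8, "rx": 0, "ry": 0, "rz": 0},
  {"x": 0, "y": 0, "z": 5, "rx": 0, "ry": 0, "rz": 0},
  {"x": 0, "y": 0, "z": 0, "rx": 0, "ry": 0, "rz": 0},
  {"x": 0, "y": 0, "z": 0, "rx": 0, "ry": 0, "rz": 0},
  {"x": 0, "y": 0, "z": 0, "rx": 0, "ry": 0, "rz": 0},
])

```text
time_s: 14.8
ee_pos: [429.8, -366.5, 33.7]
ee_rot: [179.9, 0.0, 74.9]
force: [-0.5, 0.2, 0.4]
gripper_width: 91.3
gripper_force: 0.0
```

```bash
python3 d.py 428.4 -366 23.3
```

```text
14.8 pos [ 429.8 -366.5   33.7] rot [1.7992e+02 4.0000e-02 7.4940e+01] w 91.3 shift in tool [ 0.1 -1.5 10.4]
```

Call:
move_arm([
  {"x": 0, "y": -1, "z": 6, "rx": 0, "ry": 0, "rz": 0},
  {"x": 0, "y": 0, "z": 4, "rx": 0, "ry": 0, "rz": 0},
  {"x": 0, "y": 0, "z": 0, "rx": 0, "ry": 0, "rz": 0},
  {"x": 0, "y": 0, "z": 0, "rx": 0, "ry": 0, "rz": 0},
  {"x": 0, "y": 0, "z": 0, "rx": 0, "ry": 0, "rz": 0},
])

```text
time_s: 15.3
ee_pos: [428.4, -366.0, 23.0]
ee_rot: [180.0, 0.0, 74.9]
force: [-0.0, 0.6, 0.2]
gripper_width: 91.6
gripper_force: 0.0
```

Call:
move_arm([
  {"x": 0, "y": 0, "z": 0, "rx": 0, "ry": 0, "rz": 0},
  {"x": 0, "y": 0, "z": 0, "rx": 0, "ry": 0, "rz": 0},
  {"x": 0, "y": 0, "z": 0, "rx": 0, "ry": 0, "rz": 0},
  {"x": 0, "y": 0, "z": 0, "rx": 0, "ry": 0, "rz": 0},
  {"x": 0, "y": 0, "z": 0, "rx": 0, "ry": 0, "rz": 0},
  {"x": 0, "y": 0, "z": 0, "rx": 0, "ry": 0, "rz": 0},
  {"x": 0, "y": 0, "z": 0, "rx": 0, "ry": 0, "rz": 0},
  {"x": 0, "y": 0, "z": 0, "rx": 0, "ry": 0, "rz": 0},
  {"x": 0, "y": 0, "z": 0, "rx": 0, "ry": 0, "rz": 0},
  {"x": 0, "y": 0, "z": 0, "rx": 0, "ry": 0, "rz": 0},
], grip=0, squeeze=20)

```text
time_s: 16.3
ee_pos: [428.2, -365.9, 23.0]
ee_rot: [-180.0, -0.0, 74.9]
force: [0.7, 0.4, -1.1]
gripper_width: 14.5
gripper_force: 18.1
```

Call:
move_arm([
  {"x": 0, "y": 0, "z": -10, "rx": 0, "ry": 0, "rz": 0},
  {"x": 0, "y": 0, "z": -20, "rx": 0, "ry": 0, "rz": 0},
  {"x": 0, "y": 0, "z": -30, "rx": 0, "ry": 0, "rz": 0},
  {"x": 0, "y": 0, "z": -35, "rx": 0, "ry": 0, "rz": 0},
  {"x": 0, "y": 0, "z": -35, "rx": 0, "ry": 0, "rz": 0},
  {"x": 0, "y": 0, "z": -30, "rx": 0, "ry": 0, "rz": 0},
  {"x": 0, "y": 0, "z": -25, "rx": 0, "ry": 0, "rz": 0},
  {"x": 0, "y": 0, "z": -15, "rx": 0, "ry": 0, "rz": 0},
  {"x": 0, "y": 0, "z": 0, "rx": 0, "ry": 0, "rz": 0},
  {"x": 0, "y": 0, "z": 0, "rx": 0, "ry": 0, "rz": 0},
])

```text
time_s: 17.3
ee_pos: [428.0, -365.6, 222.8]
ee_rot: [-180.0, -0.0, 74.9]
force: [-0.3, -0.3, -1.5]
gripper_width: 14.0
gripper_force: 20.0
```

```bash
python3 d.py 529.5 37 223
```

```text
17.3 pos [ 428.  -365.6  222.8] rot [-179.99   -0.     74.93] w 14.0 shift in tool [ 4.152e+02 -6.700e+00 -1.000e-01]
```

Call:
move_arm([
  {"x": 10, "y": 0, "z": 0, "rx": 0, "ry": 0, "rz": 0},
  {"x": 20, "y": 0, "z": 0, "rx": 0, "ry": 0, "rz": 0},
  {"x": 28, "y": -1, "z": 0, "rx": 0, "ry": 0, "rz": 0},
  {"x": 30, "y": -1, "z": 0, "rx": 0, "ry": 0, "rz": 0},
  {"x": 30, "y": -1, "z": 0, "rx": 0, "ry": 0, "rz": 0},
  {"x": 30, "y": -1, "z": 0, "rx": 0, "ry": 0, "rz": 0},
  {"x": 30, "y": -1, "z": 0, "rx": 0, "ry": 0, "rz": 0},
  {"x": 30, "y": -1, "z": 0, "rx": 0, "ry": 0, "rz": 0},
  {"x": 30, "y": 0, "z": 0, "rx": 0, "ry": 0, "rz": 0},
  {"x": 30, "y": 0, "z": 0, "rx": 0, "ry": 0, "rz": 0},
])

```text
time_s: 18.3
ee_pos: [491.5, -103.5, 221.8]
ee_rot: [-179.9, -0.0, 74.9]
force: [0.2, 0.1, 0.1]
gripper_width: 14.1
gripper_force: 20.0
```

Call:
move_arm([
  {"x": 30, "y": 0, "z": 0, "rx": 0, "ry": 0, "rz": 0},
  {"x": 30, "y": 0, "z": 0, "rx": 0, "ry": 0, "rz": 0},
  {"x": 28, "y": 0, "z": 0, "rx": 0, "ry": 0, "rz": 0},
  {"x": 22, "y": 0, "z": 0, "rx": 0, "ry": 0, "rz": 0},
  {"x": 17, "y": 0, "z": 0, "rx": 0, "ry": 0, "rz": 0},
  {"x": 12, "y": 0, "z": 0, "rx": 0, "ry": 0, "rz": 0},
  {"x": 6, "y": 0, "z": 0, "rx": 0, "ry": 0, "rz": 0},
  {"x": 2, "y": 0, "z": 0, "rx": 0, "ry": 0, "rz": 0},
  {"x": 0, "y": 0, "z": 0, "rx": 0, "ry": 0, "rz": 0},
  {"x": 0, "y": 0, "z": 0, "rx": 0, "ry": 0, "rz": 0},
])

```text
time_s: 19.3
ee_pos: [530.2, 35.8, 222.9]
ee_rot: [-180.0, 0.0, 74.9]
force: [0.3, -0.1, -0.0]
gripper_width: 14.1
gripper_force: 20.0
```

```bash
python3 d.py 529.5 37 165
python3 - <<'E'
from h import *
f=grab_frame("scene"); cv2.imwrite("pics/s3.png",cv2.resize(cv2.cvtColor(f["img"][80:260,220:470],cv2.COLOR_RGB2BGR),None,fx=3,fy=3))
E
```

```text
19.3 pos [530.2  35.8 222.9] rot [-1.7999e+02  3.0000e-02  7.4890e+01] w 14.1 shift in tool [ 1.  -1.  57.9]
```

View pics/s3.png

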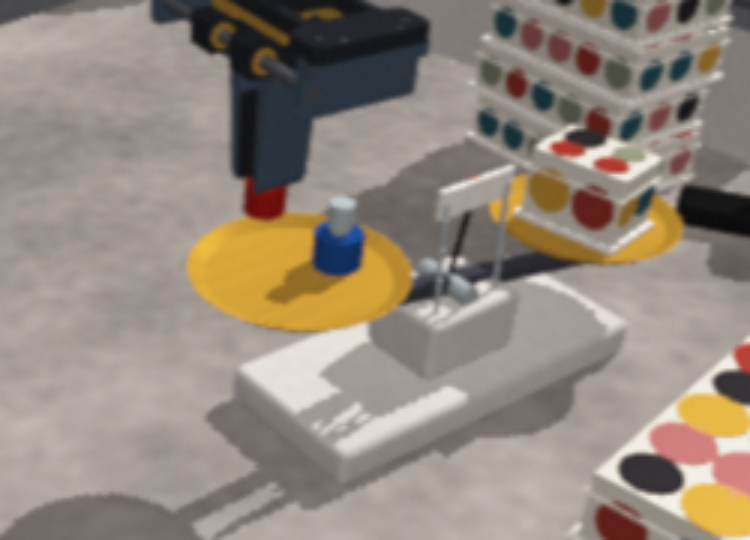

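The blue weight stands upright in the pan, and the red one is held above the free side. I'll lower it to near contact.

Call:
move_arm([
  {"x": 1, "y": -1, "z": 8, "rx": 0, "ry": 0, "rz": 0},
  {"x": 0, "y": 0, "z": 12, "rx": 0, "ry": 0, "rz": 0},
  {"x": 0, "y": 0, "z": 12, "rx": 0, "ry": 0, "rz": 0},
  {"x": 0, "y": 0, "z": 10, "rx": 0, "ry": 0, "rz": 0},
  {"x": 0, "y": 0, "z": 7, "rx": 0, "ry": 0, "rz": 0},
  {"x": 0, "y": 0, "z": 4, "rx": 0, "ry": 0, "rz": 0},
  {"x": 0, "y": 0, "z": 2, "rx": 0, "ry": 0, "rz": 0},
  {"x": 0, "y": 0, "z": 0, "rx": 0, "ry": 0, "rz": 0},
  {"x": 0, "y": 0, "z": 0, "rx": 0, "ry": 0, "rz": 0},
  {"x": 0, "y": 0, "z": 0, "rx": 0, "ry": 0, "rz": 0},
])

```text
time_s: 20.35
ee_pos: [530.0, 37.6, 168.4]
ee_rot: [179.9, -0.0, 74.9]
force: [-0.6, -1.2, -0.7]
gripper_width: 13.9
gripper_force: 20.0
```

Call:
move_arm([
  {"x": 0, "y": 0, "z": 1.5, "rx": 0, "ry": 0, "rz": 0},
  {"x": 0, "y": 0, "z": 1.5, "rx": 0, "ry": 0, "rz": 0},
  {"x": 0, "y": 0, "z": 1, "rx": 0, "ry": 0, "rz": 0},
  {"x": 0, "y": 0, "z": 0, "rx": 0, "ry": 0, "rz": 0},
  {"x": 0, "y": 0, "z": 0, "rx": 0, "ry": 0, "rz": 0},
  {"x": 0, "y": 0, "z": 0, "rx": 0, "ry": 0, "rz": 0},
])

```text
time_s: 20.95
ee_pos: [529.7, 37.6, 164.0]
ee_rot: [-180.0, 0.0, 74.9]
force: [-0.0, 0.8, -0.8]
gripper_width: 13.9
gripper_force: 20.0
```

```bash
cat > p.py <<'E'
from h import *
f=grab_frame("top"); C=cloud(f); r=np.hypot(C[...,0]-537.5,C[...,1]-66.8); I=f["img"].astype(int)
for nm,k in (("pan yellow",(r<57)&(I[...,0]>I[...,2]+70)&(I[...,1]>I[...,2]+50)),("blue",(r<80)&(I[...,2]>I[...,0]+40)),("red",(r<80)&(I[...,0]>I[...,1]+60)&(I[...,1]<80))):
    q=C[k&(f["z_map"]>0)&(C[...,2]<200)]
    if len(q): print(nm,len(q),"z med",np.round(np.median(q[:,2]),1),"mid",np.round((q.min(0)+q.max(0))/2,1))
print(state()["force"].round(2))
E
python3 p.py; python3 d.py 530 37 165
```

```text
pan yellow 202 z med 140.0 mid [530.8  66.2  71. ]
[ 0.49 -0.05  0.01]
21.0 pos [529.7  37.6 164. ] rot [180.     0.    74.93] w 14.2 shift in tool [-0.5  0.5 -1. ]
```

About at contact. I'll follow the pan down gently towards level before releasing.

Call:
move_arm([
  {"x": 0, "y": 0, "z": 1, "rx": 0, "ry": 0, "rz": 0},
  {"x": 0, "y": 0, "z": 1, "rx": 0, "ry": 0, "rz": 0},
  {"x": 0, "y": 0, "z": 1, "rx": 0, "ry": 0, "rz": 0},
  {"x": 0, "y": 0, "z": 1, "rx": 0, "ry": 0, "rz": 0},
  {"x": 0, "y": 0, "z": 1, "rx": 0, "ry": 0, "rz": 0},
  {"x": 0, "y": 0, "z": 0, "rx": 0, "ry": 0, "rz": 0},
  {"x": 0, "y": 0, "z": 0, "rx": 0, "ry": 0, "rz": 0},
])

```text
time_s: 21.7
ee_pos: [529.7, 37.7, 158.9]
ee_rot: [180.0, -0.0, 74.9]
force: [-0.5, 0.3, 0.1]
gripper_width: 14.0
gripper_force: 20.0
```

```bash
python3 p.py; python3 d.py 530 37 165
```

```text
pan yellow 193 z med 134.9 mid [529.5  66.6  69.4]
[0.62 0.09 0.09]
21.75 pos [529.7  37.6 158.9] rot [-180.     -0.     74.93] w 14.1 shift in tool [-0.5  0.4 -6.1]
```

The pan follows at 135 mm with almost no force. I'll continue to near level.

Call:
move_arm([
  {"x": 0, "y": 0, "z": 1, "rx": 0, "ry": 0, "rz": 0},
  {"x": 0, "y": 0, "z": 2, "rx": 0, "ry": 0, "rz": 0},
  {"x": 0, "y": 0, "z": 2, "rx": 0, "ry": 0, "rz": 0},
  {"x": 0, "y": 0, "z": 2, "rx": 0, "ry": 0, "rz": 0},
  {"x": 0, "y": 0, "z": 2, "rx": 0, "ry": 0, "rz": 0},
  {"x": 0, "y": 0, "z": 2, "rx": 0, "ry": 0, "rz": 0},
  {"x": 0, "y": 0, "z": 2, "rx": 0, "ry": 0, "rz": 0},
  {"x": 0, "y": 0, "z": 2, "rx": 0, "ry": 0, "rz": 0},
  {"x": 0, "y": 0, "z": 1, "rx": 0, "ry": 0, "rz": 0},
  {"x": 0, "y": 0, "z": 0, "rx": 0, "ry": 0, "rz": 0},
])

```text
time_s: 22.75
ee_pos: [529.7, 37.7, 142.8]
ee_rot: [-180.0, -0.0, 74.9]
force: [-0.7, -0.5, 0.6]
gripper_width: 14.0
gripper_force: 20.0
```

Call:
move_arm([
  {"x": 0, "y": 0, "z": 0, "rx": 0, "ry": 0, "rz": 0},
  {"x": 0, "y": 0, "z": 0, "rx": 0, "ry": 0, "rz": 0},
  {"x": 0, "y": 0, "z": 0, "rx": 0, "ry": 0, "rz": 0},
  {"x": 0, "y": 0, "z": 0, "rx": 0, "ry": 0, "rz": 0},
  {"x": 0, "y": 0, "z": 0, "rx": 0, "ry": 0, "rz": 0},
])

```text
time_s: 23.25
ee_pos: [529.7, 37.6, 143.0]
ee_rot: [180.0, 0.0, 74.9]
force: [0.0, 0.1, -0.3]
gripper_width: 14.3
gripper_force: 20.0
```

```bash
python3 p.py; python3 d.py 530 37 140
```

```text
pan yellow 163 z med 119.2 mid [527.   66.4  62.1]
[0.45 0.63 0.88]
23.3 pos [529.7  37.6 143. ] rot [180.     0.    74.93] w 13.8 shift in tool [-0.5  0.5  3. ]
```

Call:
move_arm([
  {"x": 0, "y": 0, "z": 0, "rx": 0, "ry": 0, "rz": 0},
  {"x": 0, "y": 0, "z": 0, "rx": 0, "ry": 0, "rz": 0},
  {"x": 0, "y": 0, "z": 0, "rx": 0, "ry": 0, "rz": 0},
  {"x": 0, "y": 0, "z": 0, "rx": 0, "ry": 0, "rz": 0},
  {"x": 0, "y": 0, "z": 0, "rx": 0, "ry": 0, "rz": 0},
  {"x": 0, "y": 0, "z": 0, "rx": 0, "ry": 0, "rz": 0},
  {"x": 0, "y": 0, "z": 0, "rx": 0, "ry": 0, "rz": 0},
  {"x": 0, "y": 0, "z": 0, "rx": 0, "ry": 0, "rz": 0},
], grip=0.6)

```text
time_s: 24.1
ee_pos: [529.7, 37.6, 142.9]
ee_rot: [180.0, 0.0, 74.9]
force: [0.8, 0.9, 0.4]
gripper_width: 54.4
gripper_force: 0.0
```

Call:
move_arm([
  {"x": 0, "y": 0, "z": -5, "rx": 0, "ry": 0, "rz": 0},
  {"x": 0, "y": 0, "z": -15, "rx": 0, "ry": 0, "rz": 0},
  {"x": 0, "y": 0, "z": -25, "rx": 0, "ry": 0, "rz": 0},
  {"x": 0, "y": 0, "z": -30, "rx": 0, "ry": 0, "rz": 0},
  {"x": 0, "y": 0, "z": -30, "rx": 0, "ry": 0, "rz": 0},
  {"x": 0, "y": 0, "z": -20, "rx": 0, "ry": 0, "rz": 0},
  {"x": -15, "y": 0, "z": -5, "rx": 0, "ry": 0, "rz": 0},
  {"x": -25, "y": 0, "z": 0, "rx": 0, "ry": 0, "rz": 0},
  {"x": -35, "y": 0, "z": 0, "rx": 0, "ry": 0, "rz": 0},
  {"x": -35, "y": 0, "z": 0, "rx": 0, "ry": 0, "rz": 0},
])

```text
time_s: 25.1
ee_pos: [499.8, -70.2, 272.0]
ee_rot: [-179.9, 0.1, 75.0]
force: [-0.4, -0.7, 0.5]
gripper_width: 54.7
gripper_force: 0.0
```

Call:
move_arm([
  {"x": -35, "y": 0, "z": 0, "rx": 0, "ry": 0, "rz": 0},
  {"x": -30, "y": 0, "z": 0, "rx": 0, "ry": 0, "rz": 0},
  {"x": -20, "y": 0, "z": 0, "rx": 0, "ry": 0, "rz": 0},
  {"x": -10, "y": 0, "z": 0, "rx": 0, "ry": 0, "rz": 0},
  {"x": 0, "y": 0, "z": 0, "rx": 0, "ry": 0, "rz": 0},
  {"x": 0, "y": 0, "z": 0, "rx": 0, "ry": 0, "rz": 0},
  {"x": 0, "y": 0, "z": 0, "rx": 0, "ry": 0, "rz": 0},
  {"x": 0, "y": 0, "z": 0, "rx": 0, "ry": 0, "rz": 0},
  {"x": 0, "y": 0, "z": 0, "rx": 0, "ry": 0, "rz": 0},
  {"x": 0, "y": 0, "z": 0, "rx": 0, "ry": 0, "rz": 0},
])

```text
time_s: 26.1
ee_pos: [476.6, -159.9, 273.0]
ee_rot: [180.0, 0.0, 75.0]
force: [-0.1, 0.5, -0.7]
gripper_width: 54.9
gripper_force: 0.0
```

```bash
python3 p.py; python3 p.py
python3 - <<'E'
from h import *
f=grab_frame("scene"); cv2.imwrite("pics/s4.png",cv2.resize(cv2.cvtColor(f["img"][80:260,220:470],cv2.COLOR_RGB2BGR),None,fx=3,fy=3))
E
```

```text
pan yellow 2649 z med 116.3 mid [537.5  66.8  68.1]
blue 212 z med 140.2 mid [544.5  93.4 141. ]
red 114 z med 135.7 mid [529.7  36.9 130. ]
[-0.12 -0.11  0.13]
pan yellow 2644 z med 116.3 mid [537.2  66.7  64.5]
blue 212 z med 140.4 mid [544.7  93.6 140.1]
red 116 z med 135.5 mid [529.6  36.7 129.7]
[ 0.32 -0.52  0.55]
```

View pics/s4.png

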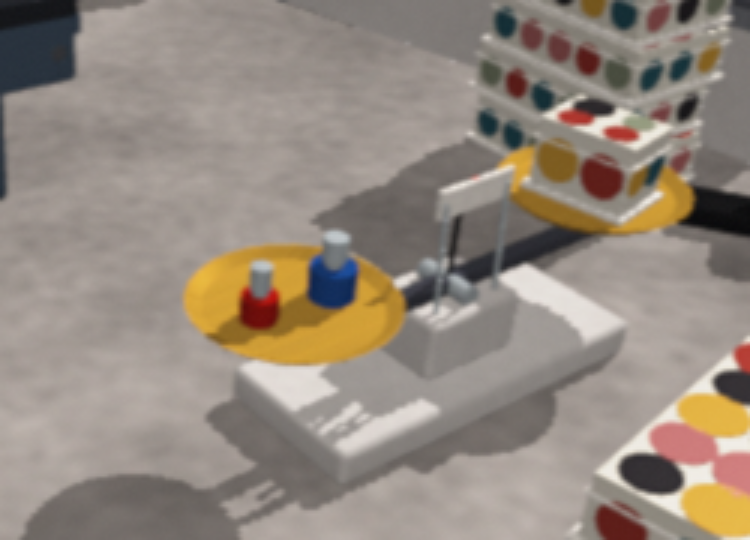

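Both weights stand upright in the pan, with the floor at about 116–117 mm (level) and at rest, and the gripper is clear.

```bash
python3 -c "
from workcell import job_done; print(job_done())"
```

```text
the job is handed in; nothing more can be done
None
```

The job is handed in: the blue 200 g and red 100 g weights stand upright in the once-empty pan, and at the last look (26 s of the 64 s used) the beam was at rest and level; no verdict was returned.

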